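# Let the glue press down by easing its wedge out

## Robot

A 6-joint arm with a two-finger parallel gripper is mounted at the origin on a cart in front of the work surface, level with it; the furniture and walls round the work are solid. World frame = base frame: x ahead of the robot, y to its left, z up, the work surface at z = 0. Lengths are in mm, angles in degrees, forces in N, time in s.
With the tool pointing down it reaches from about 300 to 850 mm from the base axis. Payload 4.2 kg.
Tool frame: the origin (TCP) lies at the very end of the fingers, on their centre line; the grasp point (between the pads) lies 19 mm behind it (env.grasp_offset is the distance from the TCP to the grasp point, in mm); z points along the fingers, y is the line along which they close (so a half turn about z gives the same grasp; the last joint's range is limited). The gripper opens to 91 mm and grips with 3 to 60 N. Pads are 32 mm wide; open, the fingers measure 118 mm over their backs; the gripper's body (76 mm by 178 mm) begins 60 mm behind the grasp point.
Start: joints at [73.682, 18.312, 89.639, -0, 72.044, -1.146], TCP at [150.489, 554.977, 182.876] pointing down, gripper open.
Joint ranges: [-177.97, 177.97], [-48.28, 115.42], [12.27, 149.76], [-77.06, 257.06], [2.81, 150.46], [-146.56, 146.56]. Speed limits (degrees/s): [147.25, 147.25, 180, 180, 180, 180].

## Interface

Orientations are given as [roll, pitch, yaw] about the fixed x, y, z axes, in that order (R = Rz(yaw) Ry(pitch) Rx(roll)).
In Python, from workcell import env gives the robot as it stands. The module is installed in compiled form; this text tells all that it offers.
- The arm moves only by the tool send_rows, never from a script. Its argument "motion" is a list of rows, each an object of numbers: "tx", "ty", "tz": the shift along the tool's x, y, z in units of 500 mm (1.0 is 500 mm); "rx", "ry", "rz": the turn, a rotation vector about the tool's x, y, z in units of 30 degrees (1.0 is 30 degrees); "gripper": the closure, from -1 (fully open) to 1 (shut). In form: [{"tx": .., "ty": .., "tz": .., "rx": .., "ry": .., "rz": .., "gripper": ..}, ...]. A call has 1 to 12 rows; each row shifts and turns the commanded pose from where the row before left it, along the tool's axes as they then stand; what a row does not reach is not made up. A row lasts 1/8 s, in which the tool goes at most 62.5 mm and 10.7 degrees, less where a joint would pass 70% of its speed; a pose out of reach is approached as far as the arm can. A call with a number of a shift or a turn outside -1 to 1 is refused whole. A call with a gripper value outside its range is refused whole. The fingers move at their own pace and stop on an object; "grip_force" is the grip in N (left out, the last holds). Time passes only in rows, so rows that do not move let the fingers close. It gives the time, the measured TCP pose, the force, the opening and the grip force at its end, in the units of the state.
- env.state(): the state, without advancing time (a new reading comes with each control period).
- env.grab_frame(name): name is "scene" or "side" or "wrist"; returns a dict with "frame" (400x640x3 uint8, red, green, blue), "vertical_fov" (degrees; the focal length in pixels is half the picture's height over the tangent of half this angle, whatever the lens; pixels are square), "cx", "cy" (the principal point, pixels), "k1" (the pictures are not rectified: a ray, as slopes to the right and down, at radius r is drawn at 1 + k1 r^2 times it, then the intrinsics apply), "rvec" (rotation vector, rad) and "tvec" (3), from world to camera coordinates, as OpenCV has them; the wrist camera has in their place "T_tool_cam" (4x4, takes a point from camera to tool coordinates, whose origin is the TCP and whose axes are the flange's). Camera axes: x right, y down, z forward; pixel columns grow to the right and rows downward; lengths in mm; the calibration is good to about 2 mm. A picture is of the moment at which its call begins: read the wrist's pose just before it. There is no depth.
- env.job_done(): hands the job in; it is judged then, once.
The state is a dict: "time_s": time; "qpos": joint angles; "qvel": joint speeds; "effort": joint torques, N m; "ee_pos": TCP position; "ee_rot": TCP orientation; "force": force on the tool from outside, world axes, zero at the start; "torque": the same for the moment, N m; "gripper_width": finger opening in mm; "gripper_force": force on a finger pad.
Only numpy, scipy, OpenCV 4.12 (cv2) and the standard library are available. Lean on these libraries where they do the work, as an engineer would, in place of code of your own. Each camera call takes 0.05 s, during which the arm holds its last target. There are 200 camera calls.

## Task

The weighted board of the small glue press is propped open by a wooden wedge. Ease the wedge straight back out in short tugs of a couple of centimetres, pausing at least half a second about half-way down so that the board rests still on the wedge, and let it settle gently on the glued strips, never lifted or dropped. When the wedge is clear in front of the board and the board is fully down, lay the wedge in the shallow plywood tray, and leave the steel caliper where it lies.

Things in the scene. Friction and masses are not known exactly. Their poses are not given: they have to be found in the camera images.
- press: Glue press, fixed to the bench: plywood base 300 (x) x 200 (y) x 12 mm, a weighted board hinged along its rear. Origin: centre of the base's underside; x points to the hinge, z up. The board's front edge lies at x = -55, y from -95 to 95 mm; the wedge is drawn out there along -x. Under the board: glued strips 10 mm thick at x = 58 to 92, and 10 mm high rubber stops at x = -40, y = +-83 mm.
- board (a joint): Angle (rad) of the press's board (wood 180 x 190 x 20 mm, steel weight on top, about 2 kg, hinge at press x = 125 mm). 0 = down on the strips, underside 10 mm above the base; grows as the front rises: gap at the edge = 10 mm + 180 mm x angle. Starts at 0.075 to 0.1, resting on the wedge; sinks 1 mm for each 4 mm of wedge drawn out; friction holds the wedge between tugs; pull 5 to 20 N.
- wedge_head (a point): Centre, half-way up, of the square head of the loose wooden wedge, where it is gripped across its 36 mm width. Wedge 162 long, 36 wide, 150 g; head 50 long, 44 tall; taper 32 to 4 mm thick over 112 mm. Axes: x to the thin end (137 mm from here), y across, z up; underside 22 mm below. At the start the head stands on the press base, the taper 80 to 95 mm under the board's edge.
- wedge_tip (a point): Middle of the thin end of the wedge, 2 mm above its underside. Axes as for the head.
- tray: Shallow open plywood tray, fixed to the bench: 260 (x) x 150 (y) x 26 mm high outside, walls and floor 6 mm. Origin: centre of the underside; x along its length. It stands at the left or the right of the press, a small machine vice (52 mm high) at the other side.
- caliper: Steel caliper, 168 mm long, 10 mm high, lying loose on the bench at the right, behind the tray or vice; origin at the centre of its underside.
- wedge: The same loose wedge as a whole; origin at the centre of its underside, 56 mm from the head's centre and 81 mm from the tip; axes as for the head.

How it is judged:
By the outcome, as a careful person would: the job done as asked, in the order asked, and still so for the second after the job is handed in, with the robot touching nothing.
It also fails if it takes over 50 s, if anything falls off the work surface, if the arm or the gripper's body presses on something with over 40 N, if the wrist force passes 120 N, or if a joint passes its speed limit or range.

## Working session

There is one attempt and no reset: what is moved stays moved. The work goes in short steps, Python scripts to look and compute and a tool call to move; the robot and the scene stay as the last step left them, time stands still between calls to the robot, and variables do not carry over. Pictures are saved under pics/ and viewed, at most 10 in all, crops included, and the job is handed in when it is done.

Besides the shell and the picture viewer there is one more tool, called as name(argument=value, ...), one argument or row to a line, values as JSON. send_rows: Moves the arm, as the interface text tells. Shifts and turns lie within -1 to 1; 1 stands for 500 mm of shift or 30 degrees of turn. Its arguments: {"type":"object","properties":{"motion":{"type":"array"},"grip_force":{"type":"number"}},"required":["motion"]}

```bash
mkdir -p pics; cat > h.py <<'E'
import numpy as np, cv2
from workcell import env
from scipy.spatial.transform import Rotation as R
def grab(n,fn=None):
    s=env.state(); f=env.grab_frame(n)
    if fn: cv2.imwrite('pics/'+fn+'.png',f['frame'][:,:,::-1])
    np.save('pics/'+n+'.npy',np.array([f],dtype=object),allow_pickle=True)
    np.save('pics/'+n+'_s.npy',np.array([s],dtype=object),allow_pickle=True)
    return f,s
def load(n): return np.load('pics/'+n+'.npy',allow_pickle=True)[0],np.load('pics/'+n+'_s.npy',allow_pickle=True)[0]
def ext(f,s):
    if 'rvec' in f: return cv2.Rodrigues(np.array(f['rvec'],float))[0],np.array(f['tvec'],float).ravel()
    T=np.eye(4);T[:3,:3]=R.from_euler('xyz',s['ee_rot'],degrees=True).as_matrix();T[:3,3]=s['ee_pos']
    M=np.linalg.inv(T@np.array(f['T_tool_cam']));return M[:3,:3],M[:3,3]
def K(f):
    fl=200/np.tan(np.radians(f['vertical_fov'])/2);return fl
def proj(f,s,P):
    Rm,t=ext(f,s);c=np.atleast_2d(P)@Rm.T+t;q=c[:,:2]/c[:,2:];r2=(q**2).sum(1,keepdims=True)
    return q*(1+f['k1']*r2)*K(f)+[f['cx'],f['cy']]
def at_z(f,s,uv,z):
    d=(np.atleast_2d(uv)-[f['cx'],f['cy']])/K(f);q=d.copy()
    for _ in range(30): q=d/(1+f['k1']*(q**2).sum(1,keepdims=True))
    Rm,t=ext(f,s);ray=np.c_[q,np.ones(len(q))]@Rm;o=-Rm.T@t
    return o+ray*((np.broadcast_to(z,len(q))-o[2])/ray[:,2])[:,None]
E
python3 - <<'E'
from h import *
for n in('scene','side','wrist'):
    f,s=grab(n,n+'0'); Rm,t=ext(f,s); print(n,f['vertical_fov'],f['k1'],-Rm.T@t,Rm[2])
print(s)
E
```

```text
scene 53.149821848568365 -0.02777385380260509 [-383.39980313 -581.24187453  721.36150273] [ 0.73204601  0.45024116 -0.51126464]
side 44.000592389654216 -0.11982665203893086 [-156.33173893 1401.21704993  656.72070183] [ 0.43908429 -0.82715448 -0.35074272]
wrist 70.90938709690543 -0.03458939186514066 [ 79.73415322 573.22226361 384.63700562] [ 0.25009654 -0.06962294 -0.96571443]
{'time_s': 0.1, 'qpos': array([ 7.36821935e+01,  1.83483339e+01,  8.96970916e+01, -9.67460238e-04,
        7.20424353e+01, -1.14374262e+00]), 'qvel': array([-0.08354357, -0.17703561, -0.20047733, -0.05556104,  0.15868548,
       -0.01734292]), 'effort': array([ 2.07475678e-03, -4.13330376e+01, -2.32508093e+01,  7.30226515e-02,
        4.22166951e-02, -6.70569989e-05]), 'ee_pos': array([150.35920037, 554.50518893, 182.11655783]), 'ee_rot': array([-1.79912138e+02, -8.34077217e-04,  1.64826234e+02]), 'force': array([ 0.30994213,  0.11878547, -0.18614745]), 'torque': array([ 0.02493355,  0.01831778, -0.05589857]), 'gripper_force': 0.0, 'gripper_width': 91.02335651676033}
```

View pics/scene0.png

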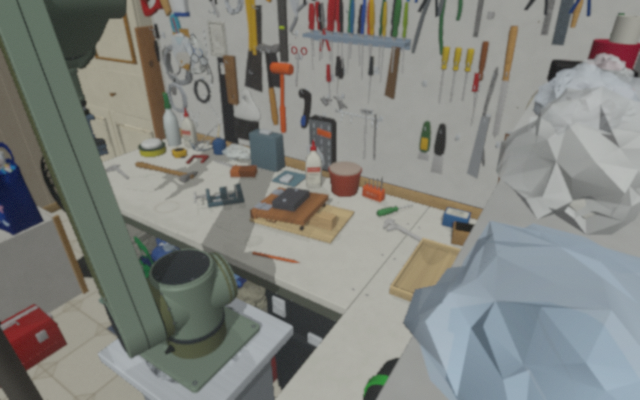

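View pics/side0.png

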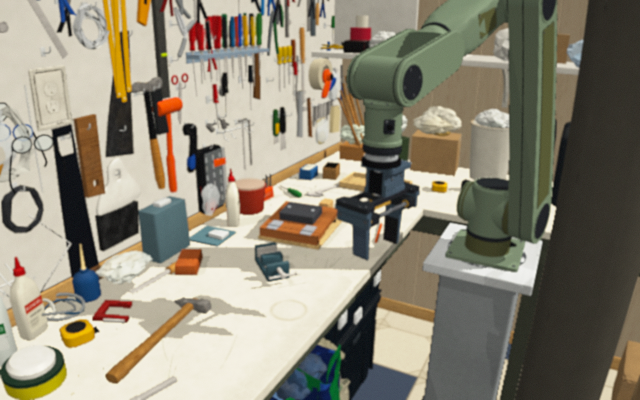

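The scene view shows the press at about (300,212), the tray on the right at (425,268), the vice on the left at (222,195) and the caliper near (405,232). In the side view the press is at (300,225). I'll enlarge these areas.

```bash
python3 - <<'E'
from h import *
a=cv2.imread('pics/scene0.png')[175:305,240:470]; b=cv2.imread('pics/side0.png')[190:255,245:360]
a=cv2.resize(a,None,fx=3,fy=3,interpolation=cv2.INTER_CUBIC); cv2.imwrite('pics/c1.png',a)
b=cv2.resize(b,None,fx=6,fy=6,interpolation=cv2.INTER_CUBIC); cv2.imwrite('pics/c2.png',b)
E
```

```text
(no output)
```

View pics/c1.png

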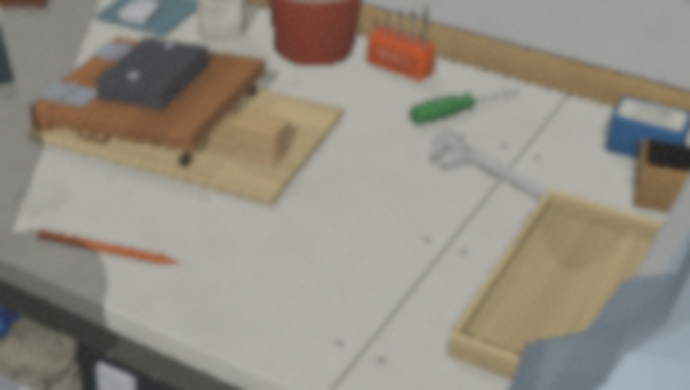

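The crop shows the press base's wedge-side corners at about (354,212) and (331,242) in full-image pixels. The hinge is on the left, and the wedge head protrudes to the right at about (327,219). The tray's upper rim corners are at (423,239) and (391,287).

```bash
python3 - <<'E'
from h import *
f,s=load('scene')
c=lambda p: np.array(p)/3+[240,175]
np.set_printoptions(precision=1,suppress=True)
print('base',at_z(f,s,c([(342,108),(272,200),(38,138)]),12))
print('head top',at_z(f,s,c([(222,140),(275,157),(292,125),(245,108)]),56))
print('tray',at_z(f,s,c([(548,192),(452,333),(662,218)]),26))
print('caliper',at_z(f,s,c([(450,150),(540,195)]),5))
E
```

```text
base [[674.5 -38.6  12. ]
 [475.3 -65.9  12. ]
 [437.1 213.1  12. ]]
head top [[485.4   1.4  56. ]
 [487.6 -61.3  56. ]
 [549.7 -44.5  56. ]
 [552.4  16.   56. ]]
tray [[ 620.5 -305.1   26. ]
 [ 373.  -310.1   26. ]
 [ 638.2 -416.4   26. ]]
caliper [[ 669.9 -176.7    5. ]
 [ 641.1 -291.7    5. ]]
```

View pics/c2.png

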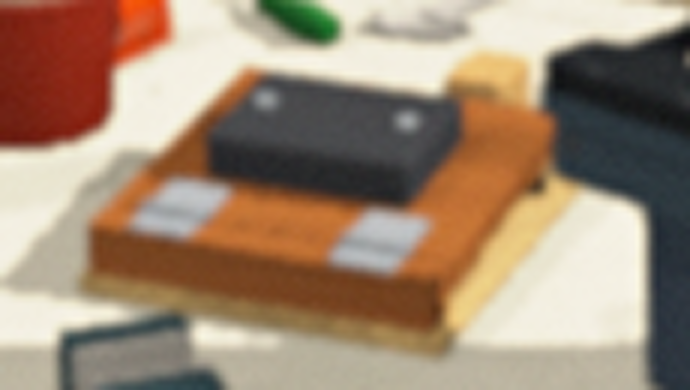

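The base edge measures 201 mm, as it should. The press yaw is about 98°, and the wedge comes out towards world -y. The tray lies at about y -310 to -416. Next I'll plan a move over the head for a closer wrist view.

```bash
cat >> h.py <<'E'
def plan(pos,yaw,n,start=None,digits=3):
    s=env.state(); p,e=start or (s['ee_pos'],s['ee_rot'])
    T=R.from_euler('xyz',e,degrees=True);p=np.array(p,float);G=R.from_euler('xyz',[180,0,yaw],degrees=True)
    p0=p.copy();rv=(T.inv()*G).as_rotvec(degrees=True)/n
    for i in range(n):
        d=np.round(T.inv().apply(p0+(np.array(pos)-p0)*(i+1)/n-p)/500,digits);r=np.round(rv/30,digits)
        print(dict(zip(('tx','ty','tz','rx','ry','rz'),[float(x) for x in (*d,*r)])))
        p=p+T.apply(d*500);T=T*R.from_rotvec(r*30,degrees=True)
    print('end',p,T.as_euler('xyz',degrees=True))
E
python3 -c "
from h import *
plan([530,-20,200],97.8,12)"
```

```text
{'tx': -0.086, 'ty': -0.076, 'tz': -0.003, 'rx': -0.0, 'ry': 0.0, 'rz': 0.186}
{'tx': -0.093, 'ty': -0.067, 'tz': -0.003, 'rx': -0.0, 'ry': 0.0, 'rz': 0.186}
{'tx': -0.099, 'ty': -0.058, 'tz': -0.003, 'rx': -0.0, 'ry': 0.0, 'rz': 0.186}
{'tx': -0.105, 'ty': -0.048, 'tz': -0.002, 'rx': -0.0, 'ry': 0.0, 'rz': 0.186}
{'tx': -0.108, 'ty': -0.037, 'tz': -0.003, 'rx': -0.0, 'ry': 0.0, 'rz': 0.186}
{'tx': -0.112, 'ty': -0.027, 'tz': -0.003, 'rx': -0.0, 'ry': 0.0, 'rz': 0.186}
{'tx': -0.113, 'ty': -0.016, 'tz': -0.003, 'rx': -0.0, 'ry': 0.0, 'rz': 0.186}
{'tx': -0.115, 'ty': -0.004, 'tz': -0.003, 'rx': -0.0, 'ry': 0.0, 'rz': 0.186}
{'tx': -0.115, 'ty': 0.006, 'tz': -0.003, 'rx': -0.0, 'ry': 0.0, 'rz': 0.186}
{'tx': -0.113, 'ty': 0.018, 'tz': -0.003, 'rx': -0.0, 'ry': 0.0, 'rz': 0.186}
{'tx': -0.111, 'ty': 0.029, 'tz': -0.003, 'rx': -0.0, 'ry': 0.0, 'rz': 0.186}
{'tx': -0.108, 'ty': 0.039, 'tz': -0.002, 'rx': -0.0, 'ry': 0.0, 'rz': 0.186}
end [530.0426136  -19.94511082 199.81672969] [-1.79968816e+02  6.93763541e-02  9.78673239e+01]
```

send_rows(
  motion=[
    {"tx": -0.086, "ty": -0.076, "tz": -0.003, "rz": 0.186, "gripper": -1},
    {"tx": -0.093, "ty": -0.067, "tz": -0.003, "rz": 0.186, "gripper": -1},
    {"tx": -0.099, "ty": -0.058, "tz": -0.003, "rz": 0.186, "gripper": -1},
    {"tx": -0.105, "ty": -0.048, "tz": -0.003, "rz": 0.186, "gripper": -1},
    {"tx": -0.108, "ty": -0.037, "tz": -0.003, "rz": 0.186, "gripper": -1},
    {"tx": -0.112, "ty": -0.027, "tz": -0.003, "rz": 0.186, "gripper": -1},
    {"tx": -0.113, "ty": -0.016, "tz": -0.003, "rz": 0.186, "gripper": -1},
    {"tx": -0.115, "ty": -0.004, "tz": -0.003, "rz": 0.186, "gripper": -1},
    {"tx": -0.115, "ty": 0.006, "tz": -0.003, "rz": 0.186, "gripper": -1},
    {"tx": -0.113, "ty": 0.018, "tz": -0.003, "rz": 0.186, "gripper": -1},
    {"tx": -0.111, "ty": 0.029, "tz": -0.003, "rz": 0.186, "gripper": -1},
    {"tx": -0.108, "ty": 0.039, "tz": -0.003, "rz": 0.186, "gripper": -1},
  ],
)

```text
invalid input at $.motion[0]: expected keys tx, ty, tz, rx, ry, rz, gripper
```

send_rows(
  motion=[
    {"gripper": -1},
    {"gripper": -1},
  ],
)

```text
invalid input at $.motion[0]: expected keys tx, ty, tz, rx, ry, rz, gripper
```

```bash
python3 -c "
from h import *
f,s=grab('wrist','w1');print(s['ee_pos'],s['ee_rot'])
cv2.imwrite('pics/w1.png',cv2.resize(f['frame'][:,:,::-1],(800,500),interpolation=cv2.INTER_CUBIC))"
```

```text
[150.37279973 554.55582828 182.22659707] [-1.79923953e+02 -1.54401209e-03  1.64827304e+02]
```

View pics/w1.png

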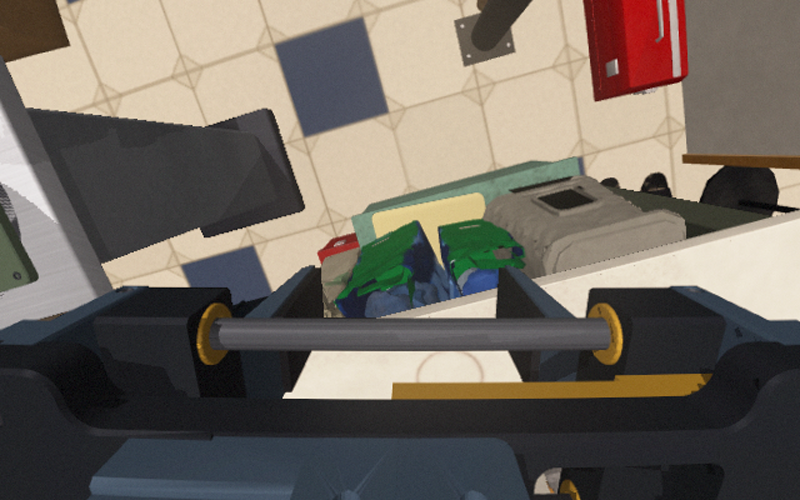

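The rows need every key, so nothing moved. The wrist view shows the floor and bench edge, with the fingers at about (290–540, 290–390) and the upper half clear.

send_rows(
  motion=[
    {"tx": -0.086, "ty": -0.076, "tz": -0.003, "rx": 0, "ry": 0, "rz": 0.186, "gripper": -1},
    {"tx": -0.093, "ty": -0.067, "tz": -0.003, "rx": 0, "ry": 0, "rz": 0.186, "gripper": -1},
    {"tx": -0.099, "ty": -0.058, "tz": -0.003, "rx": 0, "ry": 0, "rz": 0.186, "gripper": -1},
    {"tx": -0.105, "ty": -0.048, "tz": -0.003, "rx": 0, "ry": 0, "rz": 0.186, "gripper": -1},
    {"tx": -0.108, "ty": -0.037, "tz": -0.003, "rx": 0, "ry": 0, "rz": 0.186, "gripper": -1},
    {"tx": -0.112, "ty": -0.027, "tz": -0.003, "rx": 0, "ry": 0, "rz": 0.186, "gripper": -1},
    {"tx": -0.113, "ty": -0.016, "tz": -0.003, "rx": 0, "ry": 0, "rz": 0.186, "gripper": -1},
    {"tx": -0.115, "ty": -0.004, "tz": -0.003, "rx": 0, "ry": 0, "rz": 0.186, "gripper": -1},
    {"tx": -0.115, "ty": 0.006, "tz": -0.003, "rx": 0, "ry": 0, "rz": 0.186, "gripper": -1},
    {"tx": -0.113, "ty": 0.018, "tz": -0.003, "rx": 0, "ry": 0, "rz": 0.186, "gripper": -1},
    {"tx": -0.111, "ty": 0.029, "tz": -0.003, "rx": 0, "ry": 0, "rz": 0.186, "gripper": -1},
    {"tx": -0.108, "ty": 0.039, "tz": -0.003, "rx": 0, "ry": 0, "rz": 0.186, "gripper": -1},
  ],
)

```text
time_s: 1.7
ee_pos: [531.0, -21.3, 200.9]
ee_rot: [180.0, -0.0, 97.7]
force: [1.2, 1.4, 0.0]
gripper_width: 91.4
gripper_force: 0.0
```

send_rows(
  motion=[
    {"tx": -0.06, "ty": 0, "tz": 0, "rx": 0, "ry": 0, "rz": 0, "gripper": -1},
    {"tx": 0, "ty": 0, "tz": 0, "rx": 0, "ry": 0, "rz": 0, "gripper": -1},
    {"tx": 0, "ty": 0, "tz": 0, "rx": 0, "ry": 0, "rz": 0, "gripper": -1},
  ],
)

```text
time_s: 2.08
ee_pos: [533.9, -48.6, 200.7]
ee_rot: [-180.0, -0.1, 97.9]
force: [-0.2, 0.2, 0.5]
gripper_width: 91.1
gripper_force: 0.0
```

```bash
python3 -c "
from h import *
f,s=grab('wrist','w2');print(s['ee_pos'],s['ee_rot'])
cv2.imwrite('pics/w2.png',cv2.resize(f['frame'][:,:,::-1],(800,500),interpolation=cv2.INTER_CUBIC))"
```

```text
[533.86502906 -48.58535202 200.66340456] [-1.79974397e+02 -5.08755819e-02  9.78692165e+01]
```

View pics/w2.png

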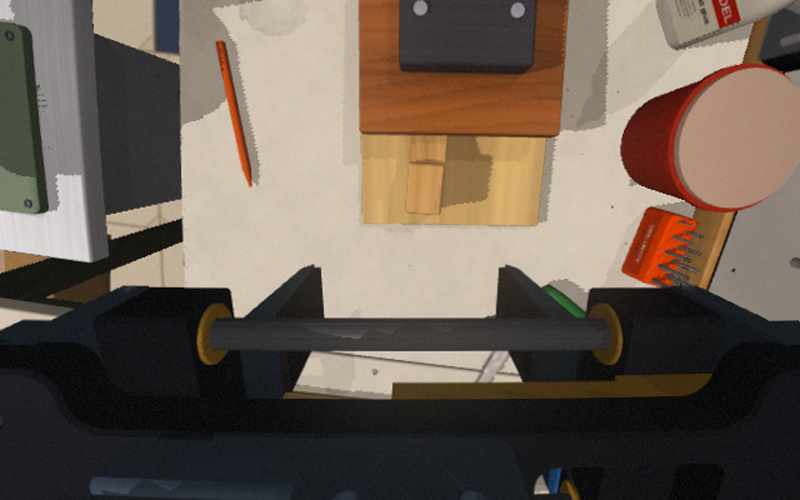

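Clear view in the 800-px picture: the head top has corners at (409,163), (444,165), (440,214) and (405,211). The base front corners are at (362,224) and (541,226), and the board's front edge runs from (360,133) to (559,137).

```bash
python3 - <<'E'
from h import *
np.set_printoptions(precision=1,suppress=True)
f,s=load('wrist')
c=lambda p:np.array(p)/1.25
H=at_z(f,s,c([(409,163),(444,165),(440,214),(405,211)]),56)
print(H,'head c',H.mean(0)); d=H[:2].mean(0)-H[2:].mean(0); print('len',np.linalg.norm(d),'yaw',np.degrees(np.arctan2(d[1],d[0])),'w',np.linalg.norm(H[0]-H[1]))
B=at_z(f,s,c([(362,224),(541,226)]),12);e=B[1]-B[0];print('base',B,np.linalg.norm(e),'yaw',np.degrees(np.arctan2(e[1],e[0]))+90)
E=at_z(f,s,c([(360,133),(559,137)]),60);e=E[1]-E[0];print('board',E,np.linalg.norm(e),np.degrees(np.arctan2(e[1],e[0]))+90)
E
```

```text
[[524.8  12.6  56. ]
 [558.5  15.4  56. ]
 [562.3 -32.4  56. ]
 [527.2 -34.3  56. ]] head c [543.2  -9.7  56. ]
len 47.461698996488074 yaw 93.77259669604926 w 33.873289957153254
base [[481.3 -63.   12. ]
 [683.7 -37.1  12. ]] 204.1186463084015 yaw 97.2871481492262
board [[475.6  33.7  60. ]
 [661.5  56.4  60. ]] 187.2595157646154 96.96394623432822
```

The wedge yaw is about 94° and the press yaw about 97°. The base and board sizes agree with those given to within 4 mm. I'll lower over the head and take a closer look.

send_rows(
  motion=[
    {"tx": 0.019, "ty": 0.007, "tz": 0.05, "rx": 0, "ry": 0, "rz": 0.033, "gripper": -1},
    {"tx": 0.019, "ty": 0.007, "tz": 0.05, "rx": 0, "ry": 0, "rz": 0.033, "gripper": -1},
    {"tx": 0.019, "ty": 0.007, "tz": 0.05, "rx": 0, "ry": 0, "rz": 0.033, "gripper": -1},
    {"tx": 0.019, "ty": 0.007, "tz": 0.05, "rx": 0, "ry": 0, "rz": 0.033, "gripper": -1},
    {"tx": 0, "ty": 0, "tz": 0, "rx": 0, "ry": 0, "rz": 0, "gripper": -1},
    {"tx": 0, "ty": 0, "tz": 0, "rx": 0, "ry": 0, "rz": 0, "gripper": -1},
    {"tx": 0, "ty": 0, "tz": 0, "rx": 0, "ry": 0, "rz": 0, "gripper": -1},
  ],
)

```text
time_s: 3.0
ee_pos: [544.7, -10.0, 102.2]
ee_rot: [179.9, 0.0, 93.9]
force: [0.4, 0.3, -0.9]
gripper_width: 91.2
gripper_force: 0.0
```

```bash
python3 -c "
from h import *
f,s=grab('wrist');print(s['ee_pos'],s['ee_rot'])
cv2.imwrite('pics/w3.png',cv2.resize(f['frame'][60:260,180:460,::-1],(784,560),interpolation=cv2.INTER_CUBIC))"
```

```text
[544.69928486 -10.01202405 102.16889558] [1.79856873e+02 1.46176351e-02 9.39204124e+01]
```

View pics/w3.png

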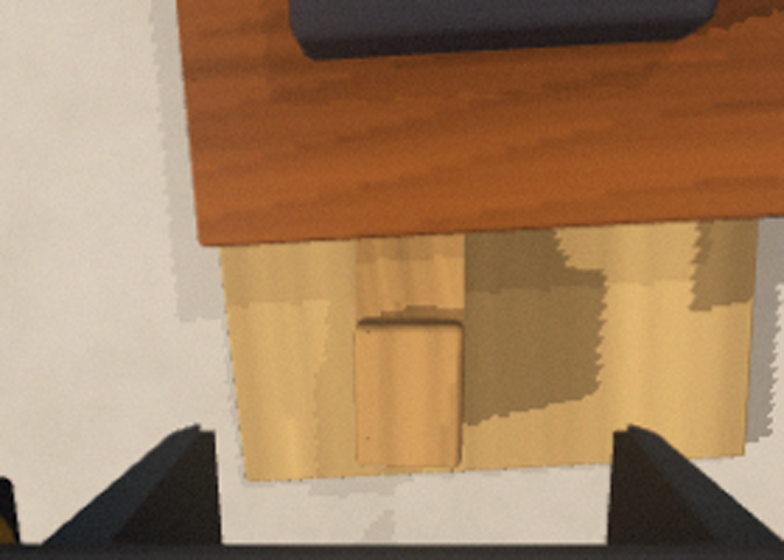

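The wedge now lies square to the tool. In the crop the head-top corners are at (356,323), (463,321), (461,466) and (356,466), and the board edge runs from (202,245) to (784,217).

```bash
python3 - <<'E'
from h import *
np.set_printoptions(precision=1,suppress=True)
f,s=load('wrist')
c=lambda p:np.array(p)/2.8+[180,60]
H=at_z(f,s,c([(356,323),(463,321),(461,466),(356,466)]),56); m=H.mean(0)
print(H,m,[np.linalg.norm(H[i]-H[(i+1)%4]) for i in range(4)])
T=R.from_euler('xyz',s['ee_rot'],degrees=True)
print('tool',T.inv().apply(m-s['ee_pos']), [T.inv().apply(h-s['ee_pos']).round(1) for h in H])
E=at_z(f,s,c([(202,245),(755,218)]),60);e=E[1]-E[0];print('board',E,np.degrees(np.arctan2(e[1],e[0]))+90)
E
```

```text
[[524.7  14.   56. ]
 [559.   17.   56. ]
 [562.5 -32.5  56. ]
 [527.2 -34.9  56. ]] [543.4  -9.1  56. ] [np.float64(34.34855259320249), np.float64(49.617380883024865), np.float64(35.42214417607735), np.float64(48.96429909355005)]
tool [ 1.  -1.4 46.2] [array([ 25.3, -18.4,  46.1]), array([26. , 16. , 46.2]), array([-23.6,  16.1,  46.2]), array([-23.6, -19.3,  46.1])]
board [[476.3  36.   60. ]
 [645.6  56.1  60. ]] 96.76348261859445
```

send_rows(
  motion=[
    {"tx": 0.002, "ty": -0.003, "tz": 0.035, "rx": 0, "ry": 0, "rz": 0, "gripper": -1},
    {"tx": 0, "ty": 0, "tz": 0.035, "rx": 0, "ry": 0, "rz": 0, "gripper": -1},
    {"tx": 0, "ty": 0, "tz": 0.035, "rx": 0, "ry": 0, "rz": 0, "gripper": -1},
    {"tx": 0, "ty": 0, "tz": 0.03, "rx": 0, "ry": 0, "rz": 0, "gripper": -1},
    {"tx": 0, "ty": 0, "tz": 0.02, "rx": 0, "ry": 0, "rz": 0, "gripper": -1},
    {"tx": 0, "ty": 0, "tz": 0.013, "rx": 0, "ry": 0, "rz": 0, "gripper": -1},
    {"tx": 0, "ty": 0, "tz": 0, "rx": 0, "ry": 0, "rz": 0, "gripper": -1},
    {"tx": 0, "ty": 0, "tz": 0, "rx": 0, "ry": 0, "rz": 0, "gripper": -1},
  ],
)

```text
time_s: 4.05
ee_pos: [542.9, -9.0, 17.3]
ee_rot: [179.9, 0.0, 93.9]
force: [0.5, -0.4, -0.0]
gripper_width: 91.4
gripper_force: 0.0
```

send_rows(
  motion=[
    {"tx": 0, "ty": 0, "tz": 0, "rx": 0, "ry": 0, "rz": 0, "gripper": 0},
    {"tx": 0, "ty": 0, "tz": 0, "rx": 0, "ry": 0, "rz": 0, "gripper": 0.3},
    {"tx": 0, "ty": 0, "tz": 0, "rx": 0, "ry": 0, "rz": 0, "gripper": 0.6},
    {"tx": 0, "ty": 0, "tz": 0, "rx": 0, "ry": 0, "rz": 0, "gripper": 1},
    {"tx": 0, "ty": 0, "tz": 0, "rx": 0, "ry": 0, "rz": 0, "gripper": 1},
    {"tx": 0, "ty": 0, "tz": 0, "rx": 0, "ry": 0, "rz": 0, "gripper": 1},
    {"tx": 0, "ty": 0, "tz": 0, "rx": 0, "ry": 0, "rz": 0, "gripper": 1},
    {"tx": 0, "ty": 0, "tz": 0, "rx": 0, "ry": 0, "rz": 0, "gripper": 1},
  ],
  grip_force=45,
)

```text
time_s: 5.05
ee_pos: [543.2, -9.0, 16.9]
ee_rot: [179.9, -0.0, 93.9]
force: [2.1, 0.7, -1.5]
gripper_width: 35.5
gripper_force: 45.0
```

send_rows(
  motion=[
    {"tx": -0.004, "ty": 0, "tz": 0, "rx": 0, "ry": 0, "rz": 0, "gripper": 1},
    {"tx": -0.006, "ty": 0, "tz": 0, "rx": 0, "ry": 0, "rz": 0, "gripper": 1},
    {"tx": -0.006, "ty": 0, "tz": 0, "rx": 0, "ry": 0, "rz": 0, "gripper": 1},
    {"tx": -0.006, "ty": 0, "tz": 0, "rx": 0, "ry": 0, "rz": 0, "gripper": 1},
    {"tx": -0.006, "ty": 0, "tz": 0, "rx": 0, "ry": 0, "rz": 0, "gripper": 1},
    {"tx": -0.006, "ty": 0, "tz": 0, "rx": 0, "ry": 0, "rz": 0, "gripper": 1},
    {"tx": -0.004, "ty": 0, "tz": 0, "rx": 0, "ry": 0, "rz": 0, "gripper": 1},
    {"tx": -0.002, "ty": 0, "tz": 0, "rx": 0, "ry": 0, "rz": 0, "gripper": 1},
    {"tx": 0, "ty": 0, "tz": 0, "rx": 0, "ry": 0, "rz": 0, "gripper": 1},
    {"tx": 0, "ty": 0, "tz": 0, "rx": 0, "ry": 0, "rz": 0, "gripper": 1},
    {"tx": 0, "ty": 0, "tz": 0, "rx": 0, "ry": 0, "rz": 0, "gripper": 1},
  ],
)

```text
time_s: 6.42
ee_pos: [542.6, -26.7, 16.9]
ee_rot: [-179.9, -0.2, 93.8]
force: [-0.7, 8.6, 1.1]
gripper_width: 35.5
gripper_force: 45.0
```

```bash
python3 - <<'E'
from h import *
f,s=grab('wrist','w4'); print(s['ee_pos'],s['force'],s['gripper_width'])
g,_=grab('scene')
a=cv2.resize(f['frame'][0:250,150:490,::-1],(680,500)); cv2.imwrite('pics/w4.png',a)
E
```

```text
[542.57078904 -26.67503073  16.85761495] [-0.66601367  8.60318286  1.09136335] 35.529210832546134
```

View pics/w4.png

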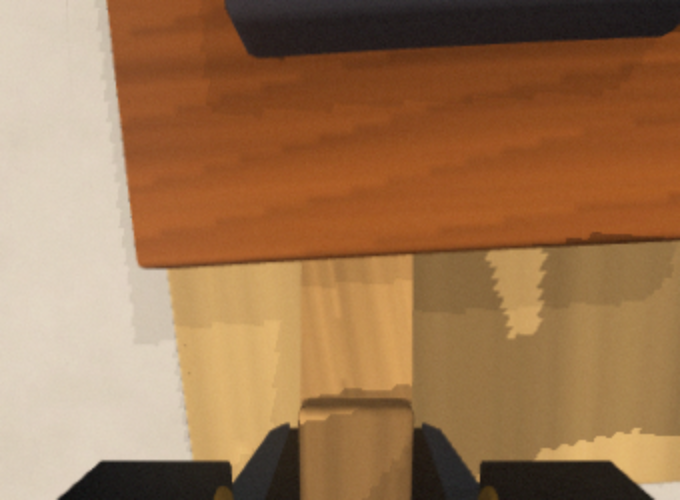

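The picture shows the wedge gripped square, with the head front at y≈400 and the board edge at y≈258. The pull so far is 18 mm. I put the starting depth at about 84 mm, so the board should be down after about 60 mm and half-way after about 30 mm. The next tug is 14 mm, with a long pause.

send_rows(
  motion=[
    {"tx": -0.004, "ty": 0, "tz": 0, "rx": 0, "ry": 0, "rz": 0, "gripper": 1},
    {"tx": -0.006, "ty": 0, "tz": 0, "rx": 0, "ry": 0, "rz": 0, "gripper": 1},
    {"tx": -0.006, "ty": 0, "tz": 0, "rx": 0, "ry": 0, "rz": 0, "gripper": 1},
    {"tx": -0.006, "ty": 0, "tz": 0, "rx": 0, "ry": 0, "rz": 0, "gripper": 1},
    {"tx": -0.004, "ty": 0, "tz": 0, "rx": 0, "ry": 0, "rz": 0, "gripper": 1},
    {"tx": -0.002, "ty": 0, "tz": 0, "rx": 0, "ry": 0, "rz": 0, "gripper": 1},
    {"tx": 0, "ty": 0, "tz": 0, "rx": 0, "ry": 0, "rz": 0, "gripper": 1},
    {"tx": 0, "ty": 0, "tz": 0, "rx": 0, "ry": 0, "rz": 0, "gripper": 1},
    {"tx": 0, "ty": 0, "tz": 0, "rx": 0, "ry": 0, "rz": 0, "gripper": 1},
    {"tx": 0, "ty": 0, "tz": 0, "rx": 0, "ry": 0, "rz": 0, "gripper": 1},
    {"tx": 0, "ty": 0, "tz": 0, "rx": 0, "ry": 0, "rz": 0, "gripper": 1},
    {"tx": 0, "ty": 0, "tz": 0, "rx": 0, "ry": 0, "rz": 0, "gripper": 1},
  ],
)

```text
time_s: 8.02
ee_pos: [543.4, -40.5, 16.9]
ee_rot: [-179.9, -0.2, 93.8]
force: [-1.1, 8.7, 3.2]
gripper_width: 35.3
gripper_force: 45.0
```

send_rows(
  motion=[
    {"tx": 0, "ty": 0, "tz": 0, "rx": 0, "ry": 0, "rz": 0, "gripper": 1},
    {"tx": 0, "ty": 0, "tz": 0, "rx": 0, "ry": 0, "rz": 0, "gripper": 1},
    {"tx": 0, "ty": 0, "tz": 0, "rx": 0, "ry": 0, "rz": 0, "gripper": 1},
  ],
)

```text
time_s: 8.4
ee_pos: [543.3, -40.5, 16.9]
ee_rot: [-179.9, -0.2, 93.8]
force: [-1.0, 9.3, 2.7]
gripper_width: 35.8
gripper_force: 45.0
```

send_rows(
  motion=[
    {"tx": -0.004, "ty": 0, "tz": 0, "rx": 0, "ry": 0, "rz": 0, "gripper": 1},
    {"tx": -0.005, "ty": 0, "tz": 0, "rx": 0, "ry": 0, "rz": 0, "gripper": 1},
    {"tx": -0.005, "ty": 0, "tz": 0, "rx": 0, "ry": 0, "rz": 0, "gripper": 1},
    {"tx": -0.005, "ty": 0, "tz": 0, "rx": 0, "ry": 0, "rz": 0, "gripper": 1},
    {"tx": -0.005, "ty": 0, "tz": 0, "rx": 0, "ry": 0, "rz": 0, "gripper": 1},
    {"tx": -0.004, "ty": 0, "tz": 0, "rx": 0, "ry": 0, "rz": 0, "gripper": 1},
    {"tx": -0.002, "ty": 0, "tz": 0, "rx": 0, "ry": 0, "rz": 0, "gripper": 1},
    {"tx": 0, "ty": 0, "tz": 0, "rx": 0, "ry": 0, "rz": 0, "gripper": 1},
    {"tx": 0, "ty": 0, "tz": 0, "rx": 0, "ry": 0, "rz": 0, "gripper": 1},
    {"tx": 0, "ty": 0, "tz": 0, "rx": 0, "ry": 0, "rz": 0, "gripper": 1},
    {"tx": 0, "ty": 0, "tz": 0, "rx": 0, "ry": 0, "rz": 0, "gripper": 1},
    {"tx": 0, "ty": 0, "tz": 0, "rx": 0, "ry": 0, "rz": 0, "gripper": 1},
  ],
)

```text
time_s: 9.9
ee_pos: [544.3, -55.4, 16.9]
ee_rot: [-179.9, -0.3, 93.8]
force: [-0.7, 8.5, 2.1]
gripper_width: 35.4
gripper_force: 45.0
```

send_rows(
  motion=[
    {"tx": -0.003, "ty": 0, "tz": 0, "rx": 0, "ry": 0, "rz": 0, "gripper": 1},
    {"tx": -0.004, "ty": 0, "tz": 0, "rx": 0, "ry": 0, "rz": 0, "gripper": 1},
    {"tx": -0.004, "ty": 0, "tz": 0, "rx": 0, "ry": 0, "rz": 0, "gripper": 1},
    {"tx": -0.004, "ty": 0, "tz": 0, "rx": 0, "ry": 0, "rz": 0, "gripper": 1},
    {"tx": -0.004, "ty": 0, "tz": 0, "rx": 0, "ry": 0, "rz": 0, "gripper": 1},
    {"tx": -0.004, "ty": 0, "tz": 0, "rx": 0, "ry": 0, "rz": 0, "gripper": 1},
    {"tx": -0.004, "ty": 0, "tz": 0, "rx": 0, "ry": 0, "rz": 0, "gripper": 1},
    {"tx": -0.004, "ty": 0, "tz": 0, "rx": 0, "ry": 0, "rz": 0, "gripper": 1},
    {"tx": -0.004, "ty": 0, "tz": 0, "rx": 0, "ry": 0, "rz": 0, "gripper": 1},
    {"tx": -0.003, "ty": 0, "tz": 0, "rx": 0, "ry": 0, "rz": 0, "gripper": 1},
    {"tx": 0, "ty": 0, "tz": 0, "rx": 0, "ry": 0, "rz": 0, "gripper": 1},
    {"tx": 0, "ty": 0, "tz": 0, "rx": 0, "ry": 0, "rz": 0, "gripper": 1},
  ],
)

```text
time_s: 11.4
ee_pos: [546.7, -77.2, 16.8]
ee_rot: [-180.0, 0.0, 93.9]
force: [-0.9, -0.2, 1.8]
gripper_width: 35.5
gripper_force: 45.0
```

```bash
python3 -c "
from workcell import env
print(env.state()['force'])"
```

```text
[-0.85087121 -0.22163147  1.76931246]
```

The pull force has dropped to zero at 68 mm, so the board is down. I'll draw the wedge clear.

send_rows(
  motion=[
    {"tx": 0, "ty": 0, "tz": 0, "rx": 0, "ry": 0, "rz": 0, "gripper": 1},
    {"tx": 0, "ty": 0, "tz": 0, "rx": 0, "ry": 0, "rz": 0, "gripper": 1},
    {"tx": -0.01, "ty": 0, "tz": 0, "rx": 0, "ry": 0, "rz": 0, "gripper": 1},
    {"tx": -0.01, "ty": 0, "tz": 0, "rx": 0, "ry": 0, "rz": 0, "gripper": 1},
    {"tx": -0.01, "ty": 0, "tz": 0, "rx": 0, "ry": 0, "rz": 0, "gripper": 1},
    {"tx": -0.01, "ty": 0, "tz": 0, "rx": 0, "ry": 0, "rz": 0, "gripper": 1},
    {"tx": 0, "ty": 0, "tz": 0, "rx": 0, "ry": 0, "rz": 0, "gripper": 1},
    {"tx": 0, "ty": 0, "tz": 0, "rx": 0, "ry": 0, "rz": 0, "gripper": 1},
    {"tx": 0, "ty": 0, "tz": 0, "rx": 0, "ry": 0, "rz": 0, "gripper": 1},
    {"tx": 0, "ty": 0, "tz": 0, "rx": 0, "ry": 0, "rz": 0, "gripper": 1},
  ],
)

```text
time_s: 12.65
ee_pos: [548.5, -96.8, 16.9]
ee_rot: [180.0, 0.0, 93.9]
force: [0.6, -1.2, 1.0]
gripper_width: 35.5
gripper_force: 45.0
```

send_rows(
  motion=[
    {"tx": -0.01, "ty": 0, "tz": 0, "rx": 0, "ry": 0, "rz": 0, "gripper": 1},
    {"tx": -0.01, "ty": 0, "tz": 0, "rx": 0, "ry": 0, "rz": 0, "gripper": 1},
    {"tx": -0.01, "ty": 0, "tz": 0, "rx": 0, "ry": 0, "rz": 0, "gripper": 1},
    {"tx": -0.01, "ty": 0, "tz": 0, "rx": 0, "ry": 0, "rz": 0, "gripper": 1},
    {"tx": 0, "ty": 0, "tz": 0, "rx": 0, "ry": 0, "rz": 0, "gripper": 1},
    {"tx": 0, "ty": 0, "tz": 0, "rx": 0, "ry": 0, "rz": 0, "gripper": 1},
  ],
)

```text
time_s: 13.4
ee_pos: [549.8, -117.1, 16.9]
ee_rot: [180.0, 0.0, 93.9]
force: [0.4, -0.7, -0.4]
gripper_width: 35.6
gripper_force: 45.0
```

```bash
python3 - <<'E'
from h import *
f,s=grab('wrist'); print(s['ee_pos'],s['force'])
g,_=grab('scene')
a=cv2.resize(f['frame'][0:250,150:490,::-1],(440,324));b=cv2.resize(g['frame'][170:310,240:480,::-1],(555,324),interpolation=cv2.INTER_CUBIC)[:,195:]
cv2.imwrite('pics/m5.png',np.hstack([a,b]))
E
```

```text
[ 549.84623543 -117.12316597   16.85930478] [ 0.44001257 -0.65619075 -0.40405248]
```

View pics/m5.png

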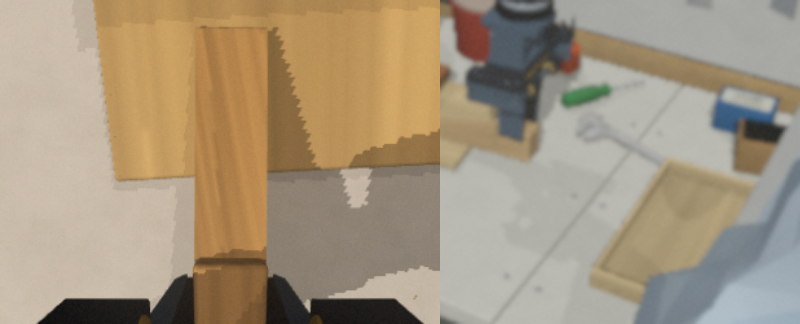

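The wedge is clear of the board: its tip at (230,28) in the wrist view lies over the bare base, and the caliper is still behind the tray. I'll lift and swing over the tray.

```bash
python3 -c "
from h import *
s=env.state();p=s['ee_pos'].copy();p[2]=200
plan([420,-385,200],0,11,(p,[180,0,93.9]))"
```

```text
{'tx': -0.047, 'ty': -0.027, 'tz': -0.0, 'rx': 0.0, 'ry': -0.0, 'rz': 0.285}
{'tx': -0.051, 'ty': -0.019, 'tz': -0.0, 'rx': 0.0, 'ry': -0.0, 'rz': 0.285}
{'tx': -0.052, 'ty': -0.012, 'tz': -0.0, 'rx': 0.0, 'ry': -0.0, 'rz': 0.285}
{'tx': -0.055, 'ty': -0.004, 'tz': -0.0, 'rx': 0.0, 'ry': -0.0, 'rz': 0.285}
{'tx': -0.054, 'ty': 0.004, 'tz': -0.0, 'rx': 0.0, 'ry': -0.0, 'rz': 0.285}
{'tx': -0.052, 'ty': 0.012, 'tz': -0.0, 'rx': 0.0, 'ry': -0.0, 'rz': 0.285}
{'tx': -0.051, 'ty': 0.02, 'tz': -0.0, 'rx': 0.0, 'ry': -0.0, 'rz': 0.285}
{'tx': -0.047, 'ty': 0.027, 'tz': -0.0, 'rx': 0.0, 'ry': -0.0, 'rz': 0.285}
{'tx': -0.042, 'ty': 0.034, 'tz': -0.0, 'rx': 0.0, 'ry': -0.0, 'rz': 0.285}
{'tx': -0.037, 'ty': 0.04, 'tz': -0.0, 'rx': 0.0, 'ry': -0.0, 'rz': 0.285}
{'tx': -0.03, 'ty': 0.044, 'tz': -0.0, 'rx': 0.0, 'ry': -0.0, 'rz': 0.285}
end [ 420.0259584  -384.78843775  200.        ] [ 1.80000000e+02 -1.27222187e-14 -1.50000000e-01]
```

send_rows(
  motion=[
    {"tx": 0, "ty": 0, "tz": -0.02, "rx": 0, "ry": 0, "rz": 0, "gripper": 1},
    {"tx": 0, "ty": 0, "tz": -0.05, "rx": 0, "ry": 0, "rz": 0, "gripper": 1},
    {"tx": 0, "ty": 0, "tz": -0.07, "rx": 0, "ry": 0, "rz": 0, "gripper": 1},
    {"tx": 0, "ty": 0, "tz": -0.07, "rx": 0, "ry": 0, "rz": 0, "gripper": 1},
    {"tx": 0, "ty": 0, "tz": -0.07, "rx": 0, "ry": 0, "rz": 0, "gripper": 1},
    {"tx": 0, "ty": 0, "tz": -0.056, "rx": 0, "ry": 0, "rz": 0, "gripper": 1},
    {"tx": 0, "ty": 0, "tz": -0.03, "rx": 0, "ry": 0, "rz": 0, "gripper": 1},
  ],
)

```text
time_s: 14.38
ee_pos: [550.2, -116.7, 201.8]
ee_rot: [179.9, 0.0, 93.9]
force: [-0.4, 1.2, -2.0]
gripper_width: 35.5
gripper_force: 45.0
```

send_rows(
  motion=[
    {"tx": -0.047, "ty": -0.027, "tz": 0, "rx": 0, "ry": 0, "rz": 0.285, "gripper": 1},
    {"tx": -0.051, "ty": -0.019, "tz": 0, "rx": 0, "ry": 0, "rz": 0.285, "gripper": 1},
    {"tx": -0.052, "ty": -0.012, "tz": 0, "rx": 0, "ry": 0, "rz": 0.285, "gripper": 1},
    {"tx": -0.055, "ty": -0.004, "tz": 0, "rx": 0, "ry": 0, "rz": 0.285, "gripper": 1},
    {"tx": -0.054, "ty": 0.004, "tz": 0, "rx": 0, "ry": 0, "rz": 0.285, "gripper": 1},
    {"tx": -0.052, "ty": 0.012, "tz": 0, "rx": 0, "ry": 0, "rz": 0.285, "gripper": 1},
    {"tx": -0.051, "ty": 0.02, "tz": 0, "rx": 0, "ry": 0, "rz": 0.285, "gripper": 1},
    {"tx": -0.047, "ty": 0.027, "tz": 0, "rx": 0, "ry": 0, "rz": 0.285, "gripper": 1},
    {"tx": -0.042, "ty": 0.034, "tz": 0, "rx": 0, "ry": 0, "rz": 0.285, "gripper": 1},
    {"tx": -0.037, "ty": 0.04, "tz": 0, "rx": 0, "ry": 0, "rz": 0.285, "gripper": 1},
    {"tx": -0.03, "ty": 0.044, "tz": 0, "rx": 0, "ry": 0, "rz": 0.285, "gripper": 1},
    {"tx": 0, "ty": 0, "tz": 0, "rx": 0, "ry": 0, "rz": 0, "gripper": 1},
  ],
)

```text
time_s: 15.88
ee_pos: [419.0, -385.5, 199.1]
ee_rot: [-179.9, 0.1, -0.2]
force: [-0.0, 0.2, -2.2]
gripper_width: 35.5
gripper_force: 45.0
```

send_rows(
  motion=[
    {"tx": 0, "ty": 0, "tz": 0, "rx": 0, "ry": 0, "rz": 0, "gripper": 1},
    {"tx": 0, "ty": 0, "tz": 0, "rx": 0, "ry": 0, "rz": 0, "gripper": 1},
  ],
)

```text
time_s: 16.12
ee_pos: [420.3, -383.8, 199.7]
ee_rot: [-180.0, 0.0, -0.0]
force: [0.5, 0.7, -2.0]
gripper_width: 35.4
gripper_force: 45.0
```

```bash
python3 - <<'E'
from h import *
f,s=grab('wrist'); print(s['ee_pos'],s['ee_rot'],s['gripper_width'])
cv2.imwrite('pics/w6.png',cv2.resize(f['frame'][:,:,::-1],(800,500),interpolation=cv2.INTER_CUBIC))
E
```

```text
[ 420.31049444 -383.80688447  199.68438639] [-1.79957712e+02  8.16299168e-03 -4.16679626e-02] 35.37051533706875
```

View pics/w6.png

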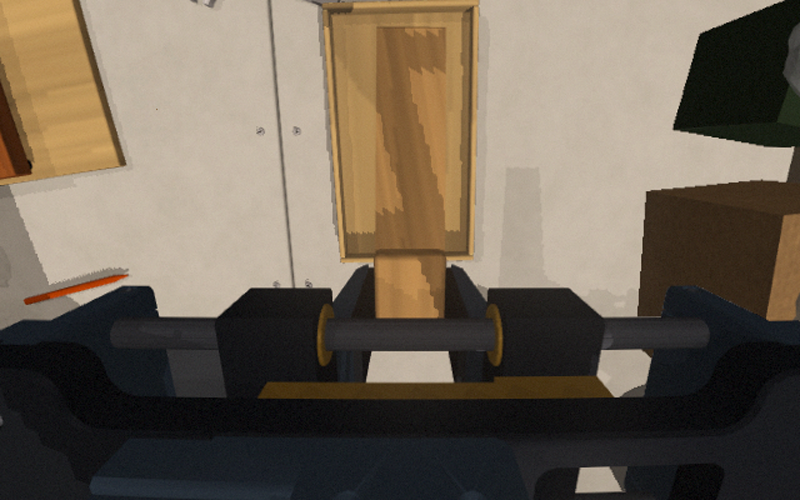

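The tray is in full view with its rim corners at about (323,4), (479,3), (474,258) and (342,263). The wedge is held above it, pointing along the tray.

```bash
python3 - <<'E'
from h import *
np.set_printoptions(precision=1,suppress=True)
f,s=load('wrist')
H=at_z(f,s,np.array([(323,5),(479,3),(474,258),(342,263)])/1.25,26)
print(H,H.mean(0),[np.linalg.norm(H[i]-H[(i+1)%4]).round(1) for i in range(4)])
d=H[:2].mean(0)-H[2:].mean(0);yaw=np.degrees(np.arctan2(d[1],d[0]));print('yaw',yaw)
# tray fit: long axis by yaw, reference rear edge and sides
u=d[:2]/np.linalg.norm(d[:2]);c=H.mean(0)[:2];t=c-56*u;print('head target',t)
plan([t[0],t[1],130],yaw,5)
# in-image check: model tray outline vs picks
n=np.array([-u[1],u[0]]);C=[[*(c+a*130*u+b*75*n),26] for a,b in((1,1),(1,-1),(-1,-1),(-1,1))];print(proj(f,s,C)*1.25)
E
```

```text
[[ 629.4 -302.5   26. ]
 [ 630.9 -450.9   26. ]
 [ 377.8 -457.2   26. ]
 [ 371.9 -308.8   26. ]] [ 502.5 -379.8   26. ] [np.float64(148.3), np.float64(253.2), np.float64(148.5), np.float64(257.5)]
yaw 1.4097387659321963
head target [ 446.5 -381.2]
{'tx': 0.01, 'ty': -0.001, 'tz': 0.028, 'rx': -0.0, 'ry': 0.0, 'rz': -0.01}
{'tx': 0.011, 'ty': -0.001, 'tz': 0.028, 'rx': -0.0, 'ry': 0.0, 'rz': -0.01}
{'tx': 0.01, 'ty': -0.001, 'tz': 0.028, 'rx': -0.0, 'ry': 0.0, 'rz': -0.01}
{'tx': 0.011, 'ty': -0.001, 'tz': 0.028, 'rx': -0.0, 'ry': 0.0, 'rz': -0.01}
{'tx': 0.01, 'ty': -0.001, 'tz': 0.028, 'rx': -0.0, 'ry': 0.0, 'rz': -0.01}
end [ 446.3 -381.1  129.8] [-180.     0.     1.5]
[[322.    3.6]
 [479.9  -1. ]
 [474.6 260.9]
 [341.4 264. ]]
```

send_rows(
  motion=[
    {"tx": 0.01, "ty": -0.001, "tz": 0.05, "rx": 0, "ry": 0, "rz": -0.01, "gripper": 1},
    {"tx": 0.011, "ty": -0.001, "tz": 0.05, "rx": 0, "ry": 0, "rz": -0.01, "gripper": 1},
    {"tx": 0.01, "ty": -0.001, "tz": 0.05, "rx": 0, "ry": 0, "rz": -0.01, "gripper": 1},
    {"tx": 0.011, "ty": -0.001, "tz": 0.05, "rx": 0, "ry": 0, "rz": -0.01, "gripper": 1},
    {"tx": 0.01, "ty": -0.001, "tz": 0.05, "rx": 0, "ry": 0, "rz": -0.01, "gripper": 1},
    {"tx": 0, "ty": 0, "tz": 0.04, "rx": 0, "ry": 0, "rz": 0, "gripper": 1},
    {"tx": 0, "ty": 0, "tz": 0.03, "rx": 0, "ry": 0, "rz": 0, "gripper": 1},
    {"tx": 0, "ty": 0, "tz": 0.02, "rx": 0, "ry": 0, "rz": 0, "gripper": 1},
    {"tx": 0, "ty": 0, "tz": 0.015, "rx": 0, "ry": 0, "rz": 0, "gripper": 1},
    {"tx": 0, "ty": 0, "tz": 0, "rx": 0, "ry": 0, "rz": 0, "gripper": 1},
    {"tx": 0, "ty": 0, "tz": 0, "rx": 0, "ry": 0, "rz": 0, "gripper": 1},
    {"tx": 0, "ty": 0, "tz": 0, "rx": 0, "ry": 0, "rz": 0, "gripper": 1},
  ],
)

```text
time_s: 17.68
ee_pos: [446.3, -382.3, 22.9]
ee_rot: [180.0, -0.1, 1.4]
force: [-0.1, 0.4, -1.7]
gripper_width: 35.2
gripper_force: 45.0
```

Lower the remaining 12 mm slowly.

send_rows(
  motion=[
    {"tx": 0, "ty": 0, "tz": 0.006, "rx": 0, "ry": 0, "rz": 0, "gripper": 1},
    {"tx": 0, "ty": 0, "tz": 0.006, "rx": 0, "ry": 0, "rz": 0, "gripper": 1},
    {"tx": 0, "ty": 0, "tz": 0.006, "rx": 0, "ry": 0, "rz": 0, "gripper": 1},
    {"tx": 0, "ty": 0, "tz": 0.004, "rx": 0, "ry": 0, "rz": 0, "gripper": 1},
    {"tx": 0, "ty": 0, "tz": 0.002, "rx": 0, "ry": 0, "rz": 0, "gripper": 1},
    {"tx": 0, "ty": 0, "tz": 0, "rx": 0, "ry": 0, "rz": 0, "gripper": 1},
    {"tx": 0, "ty": 0, "tz": 0, "rx": 0, "ry": 0, "rz": 0, "gripper": 1},
  ],
)

```text
time_s: 18.55
ee_pos: [445.9, -382.0, 10.9]
ee_rot: [-180.0, -0.0, 1.4]
force: [-1.6, 1.5, 7.2]
gripper_width: 35.4
gripper_force: 45.0
```

The wedge is on the tray floor, with 7 N of contact force. I'll open part-way, rise and clear.

send_rows(
  motion=[
    {"tx": 0, "ty": 0, "tz": 0, "rx": 0, "ry": 0, "rz": 0, "gripper": -0.3},
    {"tx": 0, "ty": 0, "tz": 0, "rx": 0, "ry": 0, "rz": 0, "gripper": -0.3},
    {"tx": 0, "ty": 0, "tz": 0, "rx": 0, "ry": 0, "rz": 0, "gripper": -0.3},
    {"tx": 0, "ty": 0, "tz": 0, "rx": 0, "ry": 0, "rz": 0, "gripper": -0.3},
    {"tx": 0, "ty": 0, "tz": -0.02, "rx": 0, "ry": 0, "rz": 0, "gripper": -0.3},
    {"tx": 0, "ty": 0, "tz": -0.04, "rx": 0, "ry": 0, "rz": 0, "gripper": -0.3},
    {"tx": 0, "ty": 0, "tz": -0.06, "rx": 0, "ry": 0, "rz": 0, "gripper": -0.3},
    {"tx": 0, "ty": 0, "tz": -0.08, "rx": 0, "ry": 0, "rz": 0, "gripper": -0.3},
    {"tx": 0, "ty": 0, "tz": -0.08, "rx": 0, "ry": 0, "rz": 0, "gripper": -0.3},
    {"tx": 0, "ty": 0, "tz": -0.08, "rx": 0, "ry": 0, "rz": 0, "gripper": -0.3},
    {"tx": 0, "ty": 0, "tz": 0, "rx": 0, "ry": 0, "rz": 0, "gripper": -0.3},
    {"tx": 0, "ty": 0, "tz": 0, "rx": 0, "ry": 0, "rz": 0, "gripper": -0.3},
  ],
)

```text
time_s: 20.05
ee_pos: [445.5, -381.7, 190.1]
ee_rot: [-180.0, 0.0, 1.4]
force: [0.4, 1.2, -0.8]
gripper_width: 59.1
gripper_force: 0.0
```

```bash
python3 - <<'E'
from h import *
np.set_printoptions(precision=1,suppress=True)
f,s=grab('wrist'); print(s['ee_pos'],s['gripper_width'],s['force'])
# wedge expected outline, sampled colour just in/out of taper sides (on tray floor)
u=np.array([np.cos(np.radians(1.4)),np.sin(np.radians(1.4))]);n=np.array([-u[1],u[0]]);h=np.array([446,-382])
I=cv2.cvtColor(f['frame'],cv2.COLOR_RGB2GRAY)
for a in(-20,60,100,130,150):
    z=50 if a<25 else max(6,6+4+28*(137-a)/112)
    P=proj(f,s,[[*(h+a*u+b*n),z] for b in range(-40,41,4)]);print(a,[int(I[int(v),int(w)]) if 0<=v<400 and 0<=w<640 else -1 for w,v in P])
E
```

```text
[ 445.5 -381.7  190.1] 59.09425151805783 [ 0.4  1.2 -0.8]
-20 [142, 136, 124, 116, 118, 105, 143, 143, 148, 154, 155, 140, 140, 146, 101, 135, 139, 138, 138, 141, 145]
60 [138, 144, 141, 127, 128, 145, 139, 134, 140, 128, 127, 123, 128, 136, 118, 103, 100, 99, 148, 145, 147]
100 [146, 148, 146, 139, 132, 139, 138, 143, 133, 132, 136, 122, 129, 135, 114, 94, 125, 127, 131, 137, 144]
130 [145, 148, 148, 149, 146, 132, 139, 128, 140, 136, 134, 137, 119, 135, 117, 133, 127, 133, 133, 137, 133]
150 [146, 150, 146, 145, 148, 154, 158, 154, 146, 134, 138, 137, 140, 135, 134, 134, 130, 133, 139, 139, 139]
```

The wedge edges appear where expected at ±18 mm in the tray, and the gripper is open and clear at z 190. I'll hand the job in.

```bash
python3 -c "
from workcell import env
print(env.job_done())"
```

```text
the job is handed in; nothing more can be done
None
```

The job is handed in at about 20 s: the wedge came out in short tugs with a pause of about 1 s half-way and now lies in the tray. The pull force fell to zero as the board came down, though I took no picture of the lowered board, and the arm made no move near the caliper.

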